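# Poke the slicer's guide bush up out of its service stand

### The arm

A 7-joint arm with a two-finger parallel gripper is mounted at the origin on a cart in front of the work surface, level with it; the furniture and walls round the work are solid. World frame = base frame: x ahead of the robot, y to its left, z up, the work surface at z = 0. Lengths are in m, angles in degrees, forces in N, time in s.
With the tool pointing down it reaches from about 0.425 to 0.875 m from the base axis. Payload 4.7 kg.
Tool frame: the origin (TCP) lies at the very end of the fingers, on their centre line; the grasp point (between the pads) lies 19 mm behind it (env.grip_point_offset is the distance from the TCP to the grasp point, in m); z points along the fingers, y is the line along which they close (so a half turn about z gives the same grasp; the last joint's range is limited). The gripper opens to 87 mm and grips with 3 to 60 N. Pads are 19 mm wide; open, the fingers measure 117 mm over their backs; the gripper's body (75 mm by 190 mm) begins 51 mm behind the grasp point.
Start: joints at [-70.124, 18.392, -4.016, 83.108, 1.295, 78.541, -3.26], TCP at [0.212, 0.614, 0.223] pointing down, gripper open.
Joint ranges: [-163.93, 163.93], [-17.29, 119.83], [-79.2, 71.16], [3.27, 140.29], [-89.18, 269.18], [5.43, 117.66], [-154.24, 154.24]. Speed limits (degrees/s): [147.25, 147.25, 180, 180, 180, 180, 180].

### API

Orientations are given as [roll, pitch, yaw] about the fixed x, y, z axes, in that order (R = Rz(yaw) Ry(pitch) Rx(roll)).
In Python, from cell import env gives the robot as it stands.
- The arm moves only by the tool jog_arm, never from a script. Its argument "motion" is a list of rows, each an object of numbers: "x", "y", "z": the shift along the tool's x, y, z in cm; "ax", "ay", "az": the turn, a rotation vector about the tool's x, y, z in degrees. In form: [{"x": .., "y": .., "z": .., "ax": .., "ay": .., "az": ..}, ...]. A call has exactly 5 rows; each row shifts and turns the commanded pose from where the row before left it, along the tool's axes as they then stand; what a row does not reach is not made up. A row lasts 1/10 s, in which the tool goes at most 50 mm and 8.59 degrees, less where a joint would pass 70% of its speed; a pose out of reach is approached as far as the arm can. A call is refused whole if a number of a shift passes 5 or a number of a turn 8.59, either way. A call with a gripper value outside its range is refused whole. "claw" is the gripper command: -1 is shut, 1 is fully open, values between are in proportion, set as the call begins (left out, the last holds). The fingers move at their own pace and stop on an object; "squeeze" is the grip in N (left out, the last holds). Time passes only in rows, so rows that do not move let the fingers close, or fill a call up. It gives the time, the measured TCP pose, the force, the opening and the grip force at its end, in the units of the state.
- env.get_obs(): the state, without advancing time (a new reading comes with each control period).
- env.read_camera(name): name is "scene" or "side" or "wrist"; returns the picture (420x560x3 uint8, red, green, blue); there is no depth.
- env.camera_params(name): a dict with "fx", "fy", "cx", "cy" (pixels), "extrinsics" (4x4, takes a point from world to camera coordinates). Camera axes: x right, y up, looking along -z (the intrinsics and any distortion apply to the point x, -y, -z); pixel columns grow to the right and rows downward; lengths in m; the calibration is good to about 2 mm. A picture is of the moment at which its call begins: read the wrist's pose just before it. camera_params takes no time and is no camera call; for the wrist camera it gives the pose at the moment of the call.
- env.sign_off(): hands the job in; it is judged then, once.
The state is a dict: "time_s": time; "qpos": joint angles; "joint_velocities": joint speeds; "effort": joint torques, N m; "tool_pos": TCP position; "tool_rot": TCP orientation; "force": force on the tool from outside, world axes, zero at the start; "wrist_torque": the same for the moment, N m; "grip_width": finger opening in m; "grasp_force": force on a finger pad.
Only numpy, scipy, OpenCV 4.12 (cv2) and the standard library are available. Lean on these libraries where they do the work, as an engineer would, in place of code of your own. Each camera call takes 0.05 s, during which the arm holds its last target. There are 200 camera calls.

### The job

The wedge slicer's white guide bush sits flush and tight in the metal service stand. Take the C-shaped push-out tool, slip it round the stand's deck, feel gently with its upturned pin for the hidden off-centre access hole underneath, and poke the bush up from below until about half of it (15 mm) stands proud, still held in its recess, ready to be lifted out by hand. Then draw the tool out and stand it upright on the table, clear of the stand, and let go, leaving the other things where they are.

Things in the scene. Friction and masses are not known exactly. Their poses are not given: they have to be found in the camera images.
- stand: Aluminium service stand, fixed: a deck 60 (x) x 130 (y) mm, z = 56 to 86 mm, on two 14 mm thick legs at its y ends (102 mm clear between; feet reach y = +/-85 mm). Open below towards its own -x side, which faces the robot, and +x. Origin on the table straight below the axis of the round recess; z up, y along the deck. Pressing the tool on stand or cover with over 25 N counts as damage.
- stand_recess (a point): On the recess axis at the deck's top, z = 86 mm; axes as the stand's. The recess is 41.5 mm wide and goes right through the deck to the cover plate. Sprung pads in its wall, 18 to 26 mm above the cover, at +/-y, grip the bush by friction: it takes about 8 to 18 N to push it up, it stays where it is left, but comes free if raised by more than about 20 mm.
- stand_under (a point): On the recess axis at the underside (z = 50 mm) of the 6 mm thick steel cover plate that closes the recess below; axes as the stand's, not the plate's. The plate has one access hole, 19 mm wide, centred 9 mm off this axis, at an unknown angle from -1.6 to +1.6 rad from the stand's +x (positive to +y), hidden from above. Rubbing does not turn the plate.
- bush_top (a point): Centre of the top face of the white nylon guide bush, a closed cylinder 40 mm in diameter and 30 mm tall with a steel-ringed bore mark on top, z axis up along it. At the start its top is flush with the deck (86 mm above the table) and its underside rests on the cover plate, 56 mm above the table; it has about 0.75 mm play all round.
- pusher: Loose C-shaped steel tool, 0.25 kg, upright on its flat sole. Origin under the sole, below pin and handle; z up; C open to +x. Sole x = -62 to +18, 40 wide, 8 thick (mm); pin 9 thick with round tip at z = 40; shank x = -59 to -47, 20 wide; upper arm z = 114 to 126; above it and the pin a black handle 18 x 18, z up to 179.
- pusher_grip (a point): Place to grip on the tool's handle (18 x 18 mm), on its axis 155 mm above the sole, straight above the pin; axes as the tool's.
- pusher_tip (a point): Round tip of the tool's upturned pin, 40 mm above the sole and 115 mm straight below pusher_grip; axes as the tool's.
- ramekin_1: Bystander: ribbed white ramekin, 99 mm wide, 43 mm tall, origin under its centre; leave it alone.
- salt_jar: Bystander: glass jar with a wooden lid, 72 mm wide, 78 mm tall, origin under its centre; leave it alone.
- cup_stack: Bystander: small stack of paper portion cups, 54 mm wide, 51 mm tall, origin under its centre; leave it alone.
Not all that is in view belongs to the job. Leave any purple look-alike of the pusher alone.

How it is judged (in metres and radians):
On the way, in this order (a step that is already met when the one before it is completed fails the run):
1. the pin has been put up through the access hole, under the bush (z of pusher_tip in the frame of stand between 0.0525 and 0.066 m and horizontal distance between pusher_tip and stand below 0.019 m), for 0.05 s.
2. the bush stands 10 to 20 mm proud of the deck (z of bush_top in the frame of stand between 0.096 and 0.106 m), for 0.2 s.
At the end, for the whole second after the job is handed in: The bush stands 10 to 20 mm proud of the deck, still upright in its recess (tilt under 0.2 rad, within 8 mm of the axis). The tool stands upright on the table, at rest and released, its pin more than 60 mm from the recess axis, not touching the stand (all of step 2 and horizontal distance between bush_top and stand below 0.008 m and angle between bush_top's own z axis and vertical below 0.2 rad and angle between pusher's own z axis and vertical below 0.05 rad and height (world z) of pusher between -0.005 and 0.005 m and horizontal distance between pusher_tip and stand above 0.06 m and contact force between pusher and stand below 0.1 N and contact force between pusher and the fingers below 0.1 N and linear speed of pusher below 0.02 m/s).
It fails at once if the tool is pressed on the stand or its cover with more than 25 N (contact force between pusher and stand above 25 N).
It fails at once if the bush is pushed or pulled right out of its recess (z of bush_top in the frame of stand above 0.11 m).
It fails at once if a bystander is shifted by more than 20 mm (distance of any of ramekin_1, salt_jar, cup_stack from where it was at the start of the episode above 0.02 m).
It fails at once if the tool is knocked over (angle between pusher's own z axis and vertical above 0.5 rad).
It also fails if it takes over 45 s, if anything falls off the work surface, if the arm or the gripper's body presses on something with over 40 N, if the wrist force passes 120 N, or if a joint passes its speed limit or range.

## Working session

There is one attempt and no reset: what is moved stays moved. The work goes in short steps, Python scripts to look and compute and a tool call to move; the robot and the scene stay as the last step left them, time stands still between calls to the robot, and variables do not carry over. Pictures are saved under pics/ and viewed, at most 10 in all, crops included, and the job is handed in when it is done.

Besides the shell and the picture viewer there is one more tool, called after "Request:" in YAML: its name, and indented under it one key for each argument. jog_arm: Moves the arm, as the interface text tells. Its arguments: {"type":"object","properties":{"motion":{"type":"array"},"claw":{"type":"number"},"squeeze":{"type":"number"}},"required":["motion"]}

```bash
mkdir -p pics; cat > h.py <<'E'
import numpy as np, cv2
from cell import env
def params(n):
    p=env.camera_params(n); return p
def ray(p,u,v):
    E=np.array(p["extrinsics"]); R=E[:3,:3]; t=E[:3,3]
    d=np.array([(u-p["cx"])/p["fx"], -(v-p["cy"])/p["fy"], -1.0])
    return -R.T@t, R.T@d
def onz(p,u,v,z):
    o,d=ray(p,u,v); return o+d*(z-o[2])/d[2]
def proj(p,X):
    E=np.array(p["extrinsics"]); c=E[:3,:3]@np.array(X)+E[:3,3]
    return p["cx"]+p["fx"]*c[0]/-c[2], p["cy"]-p["fy"]*c[1]/-c[2]
def snap(n,f,crop=None,s=1):
    im=env.read_camera(n)[:,:,::-1]
    cv2.imwrite('pics/full_'+f,im)
    if crop: x0,y0,x1,y1=crop; im=im[y0:y1,x0:x1]
    cv2.imwrite('pics/'+f,cv2.resize(im,None,fx=s,fy=s,interpolation=cv2.INTER_CUBIC))
E
python3 - <<'E'
from h import *
for n in("scene","side","wrist"):
    p=params(n); print(n,{k:(np.round(v,3).tolist() if k=="extrinsics" else v) for k,v in p.items()})
snap("scene","a.png");snap("side","b.png")
o=env.get_obs();print(o)
E
```

```text
scene {'fx': 417.2596159481685, 'fy': 417.2596159481685, 'cx': 279.04887908313873, 'cy': 212.01246506467226, 'extrinsics': [[-0.983, 0.185, -0.007, 0.546], [-0.154, -0.801, 0.579, 0.001], [0.102, 0.57, 0.815, -1.05], [0.0, 0.0, 0.0, 1.0]]}
side {'fx': 436.6298231487936, 'fy': 436.6298231487936, 'cx': 277.0299490349826, 'cy': 206.7692967845816, 'extrinsics': [[-1.0, -0.007, -0.022, 0.563], [-0.016, -0.473, 0.881, -0.087], [-0.016, 0.881, 0.473, -1.062], [0.0, 0.0, 0.0, 1.0]]}
wrist {'fx': 294.3318519477809, 'fy': 294.3318519477809, 'cx': 282.91374076225503, 'cy': 212.10794569392672, 'extrinsics': [[0.326, 0.945, -0.002, -0.65], [-0.913, 0.315, -0.258, 0.033], [-0.243, 0.086, 0.966, -0.389], [0.0, 0.0, 0.0, 1.0]]}
{'time_s': 0.1, 'qpos': array([-70.12454508,  18.43507311,  -4.01265079,  83.16755511,
         1.29467017,  78.53970803,  -3.26172087]), 'joint_velocities': array([-0.009848  , -0.07675247, -0.05763262, -0.19527194,  0.00518574,
       -0.00584805, -0.05155768]), 'effort': array([-6.09001581e-04, -4.92570555e+01, -4.05926825e-01, -3.13399923e+01,
       -6.41357177e-02,  3.95610777e-02,  9.36093988e-05]), 'tool_pos': array([0.21225987, 0.61385334, 0.22157065]), 'tool_rot': array([-1.79902862e+02,  5.96497226e-03,  1.60929616e+02]), 'force': array([-0.26282457, -0.16959265,  0.045416  ]), 'wrist_torque': array([-0.00408979,  0.03243629, -0.02263926]), 'grasp_force': 0.0, 'grip_width': 0.08721038924618307}
```

View pics/a.png

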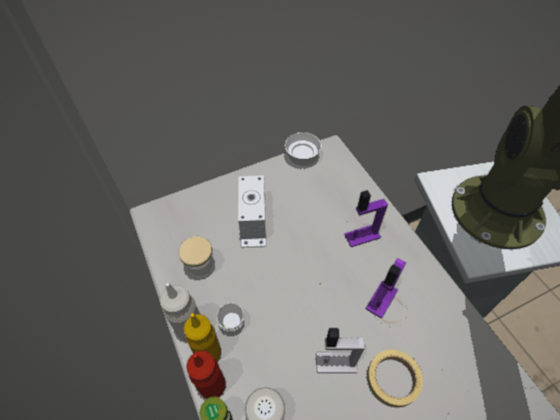

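View pics/b.png

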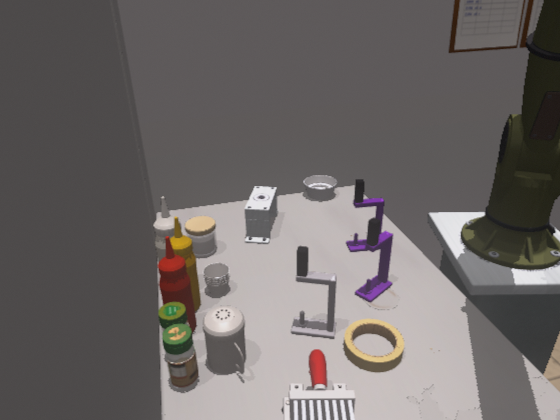

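Candidates for the tool: the steel one at scene (343,350), and purple look-alikes at (368,218) and (388,288). I choose the steel one. The stand is at (252,210). Next, close crops of both.

```bash
python3 - <<'E'
import cv2,numpy as np
a=cv2.imread('pics/full_a.png');b=cv2.imread('pics/full_b.png')
def c(im,x,y,w=100,h=75):return cv2.resize(im[y:y+h,x:x+w],None,fx=4,fy=4,interpolation=cv2.INTER_CUBIC)
cv2.imwrite('pics/c.png',np.vstack([np.hstack([c(a,205,172),c(a,295,312)]),np.hstack([c(b,215,178),c(b,270,242,100,75)])]))
E
```

```text
(no output)
```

View pics/c.png

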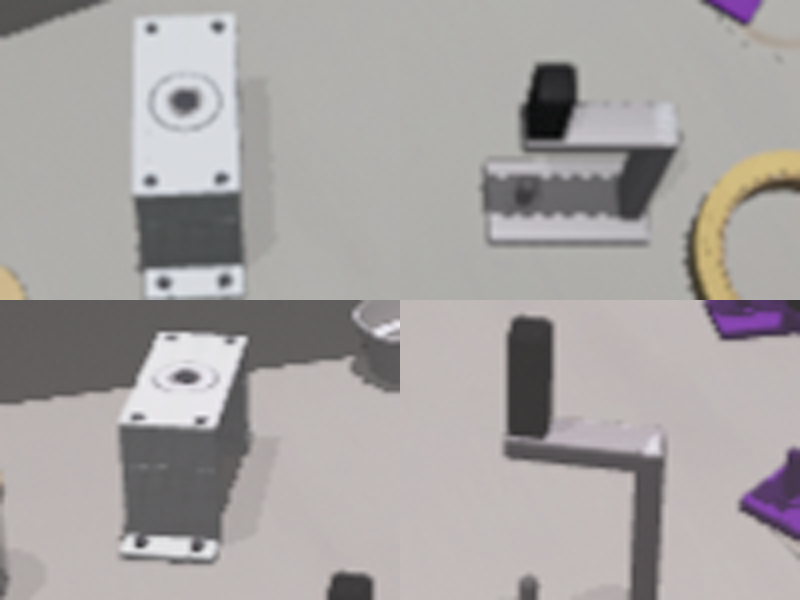

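```bash
python3 - <<'E'
from h import *
p=params("scene"); q=params("side")
f=lambda P,u,v,z:print(np.round(onz(P,u,v,z),4))
for u,v in((238.75,175.75),(264,175.25),(265.25,220),(238.5,220.25),(251.5,197.25)): f(p,u,v,.086)
print('side recess');f(q,215+186/4,178+377/4-75+0,.086)
print('tool: tip,sole')
f(p,295+(526-400)/4,312+181/4,.038)
f(p,295+(487-400)/4,312+242/4,0.0); f(p,295+(648-400)/4,312+242/4,0); f(p,295+(485-400)/4,312+160/4,.008)
f(p,295+(555-400)/4,312+72/4,.179)
print('side tool')
f(q,270+(530-400)/4,242+(322-300)/4,.179); f(q,270+(528-400)/4,242+(578-300)/4,.04)
E
```

```text
[ 0.6229 -0.1668  0.086 ]
[ 0.5625 -0.1567  0.086 ]
[ 0.5813 -0.0266  0.086 ]
[ 0.6404 -0.0373  0.086 ]
[ 0.6022 -0.096   0.086 ]
side recess
[ 0.6016 -0.0947  0.086 ]
tool: tip,sole
[0.5144 0.2802 0.038 ]
[0.5349 0.2954 0.    ]
[0.4565 0.3102 0.    ]
[0.5275 0.2582 0.008 ]
[0.5136 0.2766 0.179 ]
side tool
[0.5141 0.2789 0.179 ]
[0.5143 0.2815 0.04  ]
```

Steel tool confirmed in the crop. Its origin is at about (0.514, 0.279) with yaw −10.7°. The recess is at (0.602, −0.0955) with stand yaw about −8°. I'll close the gripper along the tool's x.

```bash
cat >> h.py <<'E'
from scipy.spatial.transform import Rotation as Ro
def plan(tgt,yaw,n,roll=180.,pitch=0.,start=None):
    o=env.get_obs()
    P=np.array(o["tool_pos"]); R=Ro.from_euler('xyz',o["tool_rot"],degrees=True)
    if start is not None: P=np.array(start[0]); R=Ro.from_euler('xyz',[180,0,start[1]],degrees=True)
    T=Ro.from_euler('xyz',[roll,pitch,yaw],degrees=True)
    rv=(R.inv()*T).as_rotvec()/n; d=(np.array(tgt)-P)/n
    for i in range(n):
        Ri=R*Ro.from_rotvec(rv*i); t=Ri.inv().apply(d)*100
        print(i,np.round(t,2),np.round(np.degrees(rv),2))
E
python3 -c "
from h import *
plan([.513,.279,.222],79.3,10)"
```

```text
0 [-3.94 -2.18 -0.  ] [-0.01  0.01  8.16]
1 [-4.21 -1.6  -0.  ] [-0.01  0.01  8.16]
2 [-4.39 -0.99 -0.  ] [-0.01  0.01  8.16]
3 [-4.49 -0.35 -0.  ] [-0.01  0.01  8.16]
4 [-4.49  0.29 -0.  ] [-0.01  0.01  8.16]
5 [-4.41  0.92 -0.  ] [-0.01  0.01  8.16]
6 [-4.23  1.54 -0.  ] [-0.01  0.01  8.16]
7 [-3.97  2.12 -0.  ] [-0.01  0.01  8.16]
8 [-3.63  2.66 -0.  ] [-0.01  0.01  8.16]
9 [-3.21  3.15 -0.  ] [-0.01  0.01  8.16]
```

Request:
jog_arm:
  motion:
    - {"x": -3.94, "y": -2.18, "az": 8.16}
    - {"x": -4.21, "y": -1.6, "az": 8.16}
    - {"x": -4.39, "y": -0.99, "az": 8.16}
    - {"x": -4.49, "y": -0.35, "az": 8.16}
    - {"x": -4.49, "y": 0.29, "az": 8.16}
  claw: 1
  squeeze: 50

```text
$.motion[0]: bad value
```

Request:
jog_arm:
  motion:
    - {"x": -4.41, "y": 0.92, "az": 8.16}
    - {"x": -4.23, "y": 1.54, "az": 8.16}
    - {"x": -3.97, "y": 2.12, "az": 8.16}
    - {"x": -3.63, "y": 2.66, "az": 8.16}
    - {"x": -3.21, "y": 3.15, "az": 8.16}

```text
$.motion[0]: bad value
```

```bash
python3 - <<'E'
from h import *
o=env.get_obs();print(o["tool_pos"],o["tool_rot"],o["time_s"])
p=params("wrist"); np.save('w1.npy',p)
snap("wrist","d.png")
for X in((.5135,.2785,.179),(.5135,.279,.04),(.535,.2954,0)): print(np.round(proj(p,X),1))
E
```

```text
[0.21225987 0.61385334 0.22157065] [-1.79902862e+02  5.96497226e-03  1.60929616e+02] 0.1
[ 79.5 577.8]
[140.4 445.7]
[166.1 428.1]
```

View pics/d.png

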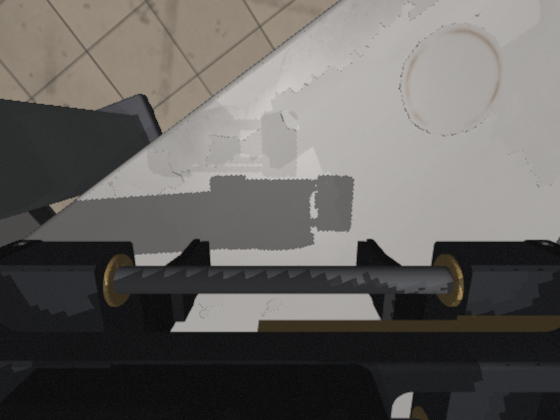

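The move was refused because every row needs all six keys. The picture only shows the start view: table, fingers and the robot's shadow.

Request:
jog_arm:
  motion:
    - {"x": -3.94, "y": -2.18, "z": 0, "ax": 0, "ay": 0, "az": 8.16}
    - {"x": -4.21, "y": -1.6, "z": 0, "ax": 0, "ay": 0, "az": 8.16}
    - {"x": -4.39, "y": -0.99, "z": 0, "ax": 0, "ay": 0, "az": 8.16}
    - {"x": -4.49, "y": -0.35, "z": 0, "ax": 0, "ay": 0, "az": 8.16}
    - {"x": -4.49, "y": 0.29, "z": 0, "ax": 0, "ay": 0, "az": 8.16}
  claw: 1
  squeeze: 50

```text
time_s: 0.65
tool_pos: [0.3638, 0.4453, 0.2224]
tool_rot: [-180.0, 0.0, 119.8]
force: [0.1, 1.1, 0.1]
grip_width: 0.0869
grasp_force: 0.0
```

Request:
jog_arm:
  motion:
    - {"x": -4.41, "y": 0.92, "z": 0, "ax": 0, "ay": 0, "az": 8.16}
    - {"x": -4.23, "y": 1.54, "z": 0, "ax": 0, "ay": 0, "az": 8.16}
    - {"x": -3.97, "y": 2.12, "z": 0, "ax": 0, "ay": 0, "az": 8.16}
    - {"x": -3.63, "y": 2.66, "z": 0, "ax": 0, "ay": 0, "az": 8.16}
    - {"x": -3.21, "y": 3.15, "z": 0, "ax": 0, "ay": 0, "az": 8.16}

```text
time_s: 1.15
tool_pos: [0.5141, 0.278, 0.2225]
tool_rot: [-180.0, -0.0, 79.0]
force: [1.1, 0.9, 0.1]
grip_width: 0.0874
grasp_force: 0.0
```

```bash
python3 - <<'E'
from h import *
o=env.get_obs();print(o["tool_pos"],o["tool_rot"],o["time_s"])
p=params("wrist"); np.save('w1.npy',p)
snap("wrist","e.png")
for X in((.5135,.2785,.179),(.5135,.279,.04),(.535,.2954,0)): print(np.round(proj(p,X),1))
E
```

```text
[0.51410029 0.27800133 0.2225322 ] [-1.79998034e+02 -1.21363601e-02  7.90068369e+01] 1.15
[279.9 232.7]
[281.  194.4]
[295.  173.1]
```

View pics/e.png

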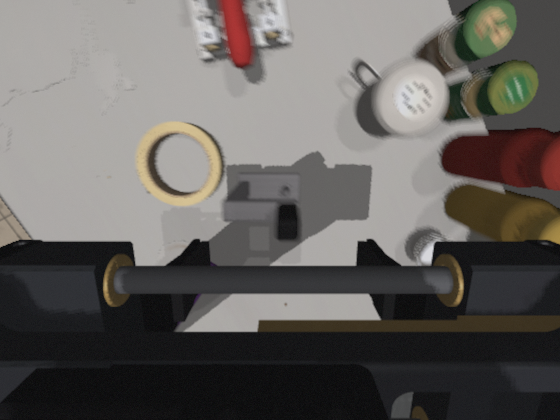

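The wrist view shows the steel tool with its black handle at (288,222), pin tip at (286,190) and sole corner at (299,175), close to prediction. I'll enlarge it to refine.

```bash
python3 - <<'E'
import cv2
a=cv2.imread('pics/full_e.png')
cv2.imwrite('pics/f.png',cv2.resize(a[160:250,210:315],None,fx=6,fy=6,interpolation=cv2.INTER_CUBIC))
E
```

```text
(no output)
```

View pics/f.png

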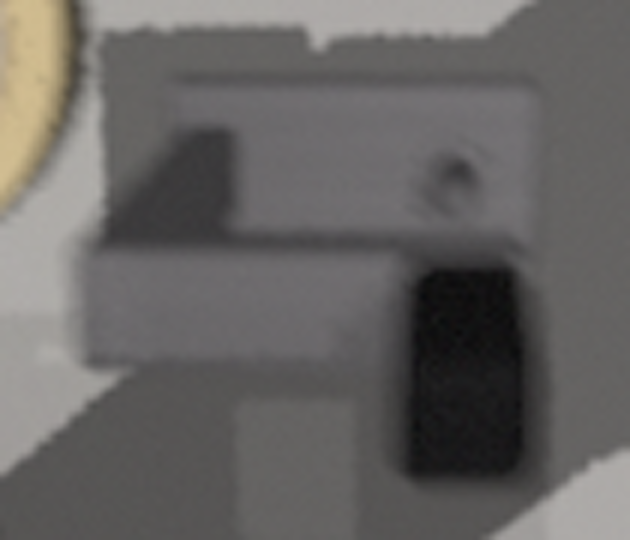

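```bash
python3 - <<'E'
from h import *
p=np.load('w1.npy',allow_pickle=True).item()
for u,v,z in((287.7,230.8,.179),(286.3,188.7,.039),(299.2,174.2,.008),(238.3,173.3,.008)): print(np.round(onz(p,u,v,z),4))
E
```

```text
[0.5194 0.2789 0.179 ]
[0.5209 0.2844 0.039 ]
[0.5399 0.2941 0.008 ]
[0.4636 0.3101 0.008 ]
```

Request:
jog_arm:
  motion:
    - {"x": 0.22, "y": 0.15, "z": 2.5, "ax": 0, "ay": 0, "az": 0}
    - {"x": 0, "y": 0, "z": 2.5, "ax": 0, "ay": 0, "az": 0}
    - {"x": 0, "y": 0, "z": 2.0, "ax": 0, "ay": 0, "az": 0}
    - {"x": 0, "y": 0, "z": 1.6, "ax": 0, "ay": 0, "az": 0}
    - {"x": 0, "y": 0, "z": 0, "ax": 0, "ay": 0, "az": 0}

```text
time_s: 1.7
tool_pos: [0.5132, 0.2806, 0.1337]
tool_rot: [-179.8, 0.2, 79.4]
force: [0.9, -0.3, -0.4]
grip_width: 0.0874
grasp_force: 0.0
```

Request:
jog_arm:
  motion:
    - {"x": 0, "y": 0, "z": 0, "ax": 0, "ay": 0, "az": 0}
    - {"x": 0, "y": 0, "z": 0, "ax": 0, "ay": 0, "az": 0}
    - {"x": 0, "y": 0, "z": 0, "ax": 0, "ay": 0, "az": 0}
    - {"x": 0, "y": 0, "z": 0, "ax": 0, "ay": 0, "az": 0}
    - {"x": 0, "y": 0, "z": 0, "ax": 0, "ay": 0, "az": 0}
  claw: -0.5
  squeeze: 10

```text
time_s: 2.2
tool_pos: [0.5154, 0.2816, 0.1371]
tool_rot: [180.0, -0.0, 79.3]
force: [0.1, 0.2, -0.2]
grip_width: 0.055
grasp_force: 0.0
```

Request:
jog_arm:
  motion:
    - {"x": 0, "y": 0, "z": 0, "ax": 0, "ay": 0, "az": 0}
    - {"x": 0, "y": 0, "z": 0, "ax": 0, "ay": 0, "az": 0}
    - {"x": 0, "y": 0, "z": 0, "ax": 0, "ay": 0, "az": 0}
    - {"x": 0, "y": 0, "z": 0, "ax": 0, "ay": 0, "az": 0}
    - {"x": 0, "y": 0, "z": 0, "ax": 0, "ay": 0, "az": 0}
  claw: -1
  squeeze: 15

```text
time_s: 2.7
tool_pos: [0.5152, 0.2814, 0.1365]
tool_rot: [180.0, 0.0, 79.3]
force: [-0.2, 0.6, -1.4]
grip_width: 0.0183
grasp_force: 15.0
```

Request:
jog_arm:
  motion:
    - {"x": 0, "y": 0, "z": 0, "ax": 0, "ay": 0, "az": 0}
    - {"x": 0, "y": 0, "z": 0, "ax": 0, "ay": 0, "az": 0}
    - {"x": 0, "y": 0, "z": 0, "ax": 0, "ay": 0, "az": 0}
    - {"x": 0, "y": 0, "z": 0, "ax": 0, "ay": 0, "az": 0}
    - {"x": 0, "y": 0, "z": 0, "ax": 0, "ay": 0, "az": 0}
  squeeze: 55

```text
time_s: 3.2
tool_pos: [0.5149, 0.2813, 0.1363]
tool_rot: [-180.0, 0.0, 79.3]
force: [-1.1, -0.4, -2.6]
grip_width: 0.0177
grasp_force: 55.0
```

```bash
python3 - <<'E'
from h import *
p=params("scene")
for n,u,v,z in(("p1 sole",370,298,0),("p1 sole2",395,313,0),("p1 sole3",388,283,0),("p1 handle",400,263,.179),("p2 sole left",346,238,0),("p2 sole right",380,240,0),("p2 handle",363,194,.179),("cup",231,328,0),("salt",198,270,0),("ramekin",302,155,.04),("cup",218,310,.05),("cup",243,310,.05)): print(n,np.round(onz(p,u,v,z),3))
plan([.503,-.0816,.167],82,9)
print(env.get_obs()["wrist_torque"],env.get_obs()["tool_rot"])
E
```

```text
p1 sole [0.383 0.164 0.   ]
p1 sole2 [0.34  0.207 0.   ]
p1 sole3 [0.332 0.136 0.   ]
p1 handle [0.362 0.178 0.179]
p2 sole left [0.392 0.004 0.   ]
p2 sole right [0.313 0.025 0.   ]
p2 handle [0.38  0.011 0.179]
cup [0.691 0.174 0.   ]
salt [0.75  0.023 0.   ]
ramekin [ 0.447 -0.246  0.04 ]
cup [0.71 0.15 0.05]
cup [0.66 0.16 0.05]
0 [-3.99  0.62 -0.34] [-0.   0.  -0.3]
1 [-3.99  0.6  -0.34] [-0.   0.  -0.3]
2 [-3.99  0.57 -0.34] [-0.   0.  -0.3]
3 [-4.    0.55 -0.34] [-0.   0.  -0.3]
4 [-4.    0.53 -0.34] [-0.   0.  -0.3]
5 [-4.    0.51 -0.34] [-0.   0.  -0.3]
6 [-4.    0.49 -0.34] [-0.   0.  -0.3]
7 [-4.01  0.47 -0.34] [-0.   0.  -0.3]
8 [-4.01  0.45 -0.34] [-0.   0.  -0.3]
[-0.14768079  0.04539195  0.00597789] [-1.79973698e+02  1.84730271e-02  7.93325323e+01]
```

Request:
jog_arm:
  motion:
    - {"x": 0, "y": 0, "z": -1.5, "ax": 0, "ay": 0, "az": 0}
    - {"x": 0, "y": 0, "z": -1.5, "ax": 0, "ay": 0, "az": 0}
    - {"x": -2, "y": 0.3, "z": 0, "ax": 0, "ay": 0, "az": -0.3}
    - {"x": -4, "y": 0.6, "z": 0, "ax": 0, "ay": 0, "az": -0.3}
    - {"x": -4, "y": 0.6, "z": 0, "ax": 0, "ay": 0, "az": -0.3}

```text
time_s: 3.7
tool_pos: [0.5126, 0.1801, 0.1685]
tool_rot: [179.9, -0.1, 80.4]
force: [0.5, -0.4, -1.6]
grip_width: 0.0172
grasp_force: 55.0
```

Request:
jog_arm:
  motion:
    - {"x": -4, "y": 0.5, "z": 0, "ax": 0, "ay": 0, "az": -0.3}
    - {"x": -4, "y": 0.5, "z": 0, "ax": 0, "ay": 0, "az": -0.3}
    - {"x": -4, "y": 0.5, "z": 0, "ax": 0, "ay": 0, "az": -0.3}
    - {"x": -4, "y": 0.5, "z": 0, "ax": 0, "ay": 0, "az": -0.3}
    - {"x": -4, "y": 0.5, "z": 0, "ax": 0, "ay": 0, "az": -0.3}

```text
time_s: 4.2
tool_pos: [0.5055, -0.0227, 0.1686]
tool_rot: [179.8, -0.1, 81.7]
force: [0.2, 0.2, -2.8]
grip_width: 0.0175
grasp_force: 55.0
```

Request:
jog_arm:
  motion:
    - {"x": -4, "y": 0.5, "z": 0, "ax": 0, "ay": 0, "az": -0.3}
    - {"x": -2, "y": 0.2, "z": 0, "ax": 0, "ay": 0, "az": 0}
    - {"x": 0, "y": 0, "z": 0, "ax": 0, "ay": 0, "az": 0}
    - {"x": 0, "y": 0, "z": 0, "ax": 0, "ay": 0, "az": 0}
    - {"x": 0, "y": 0, "z": 0, "ax": 0, "ay": 0, "az": 0}

```text
time_s: 4.7
tool_pos: [0.5038, -0.0799, 0.1673]
tool_rot: [179.9, -0.1, 82.1]
force: [-0.1, -0.4, -3.0]
grip_width: 0.0175
grasp_force: 55.0
```

```bash
python3 - <<'E'
from h import *
o=env.get_obs();print(o)
p=params("wrist"); np.save('w2.npy',p)
snap("wrist","g.png",(180,60,440,260),3)
snap("scene","h.png")
for X in((.602,-.0955,.086),): print(np.round(proj(p,X),1))
plan([.503,-.0816,.139],82,1)
E
```

```text
{'time_s': 4.7, 'qpos': array([-27.32216272,   3.06349405,  34.73249259, 108.14434352,
        -1.93622804,  69.2894061 ,   0.19818389]), 'joint_velocities': array([-0.33043116,  0.37476838, -0.32033147,  0.36309591,  0.26068624,
       -0.14245585,  0.08457739]), 'effort': array([ 6.39487412e-01, -2.80183232e+01,  1.55200437e+00, -3.10087395e+01,
        1.33076927e-02,  9.78873158e-02, -2.98453640e-03]), 'tool_pos': array([ 0.50380549, -0.07993365,  0.16729297]), 'tool_rot': array([ 1.79941938e+02, -6.67073685e-02,  8.21430931e+01]), 'force': array([-0.11062688, -0.36413691, -3.02045102]), 'wrist_torque': array([-0.06886146, -0.00931706, -0.03880902]), 'grasp_force': 54.992757914587855, 'grip_width': 0.01749330970950175}
[396.1 221.1]
0 [-0.17 -0.04  2.79] [ 0.02 -0.03  0.17]
```

View pics/g.png

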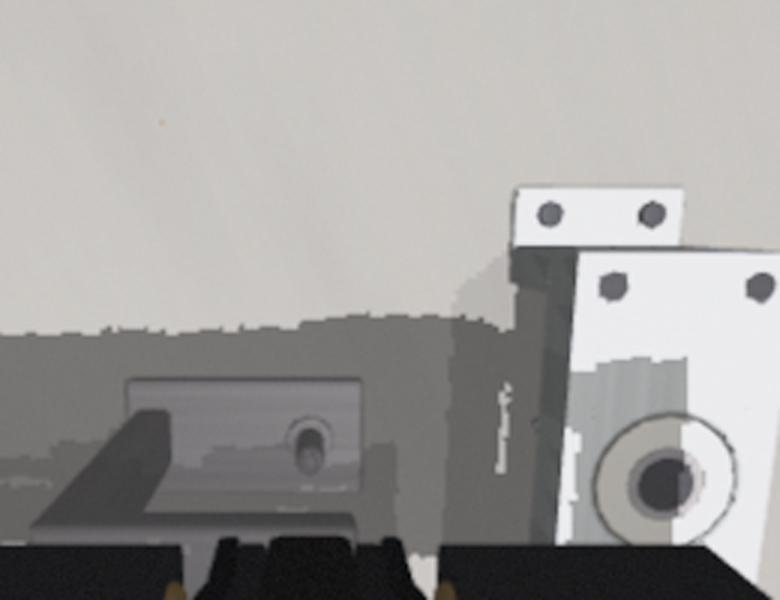

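The wrist crop shows the bore mark at full-image (402,220), the tool pin at about (283,213) and the sole corner at (300,186). I'll compare both in this one camera.

```bash
python3 - <<'E'
from h import *
p=np.load('w2.npy',allow_pickle=True).item()
F=lambda u,v:(180+u/3,60+v/3)
tcp=np.array([.5038,-.0799])
yaw=np.radians(82.1-90)
for n,u,v,z in(("bore",666,481,.086),("tip",310,462,.070),("pin base",307,437,.039),("sole FL",361,381,.039),("sole BL",127,381,.039),("sole FR",361,491,.039),("deck far corner",578,251,.086),("footL",514,188,.0),("footR",684,188,0)):
    X=onz(p,*F(u,v),z); d=X[:2]-tcp; print(n,np.round(X,4),"in stand axes rel tcp mm",np.round(1e3*np.array([d@[np.cos(yaw),np.sin(yaw)],d@[-np.sin(yaw),np.cos(yaw)]]),1))
for q in("scene","side"):
  P=params(q); print(q,[np.round(proj(P,(.5038,-.0799,z)),1) for z in(.07,.21)])
E
```

```text
bore [ 0.6071 -0.0955  0.086 ] in stand axes rel tcp mm [104.4  -1.2]
tip [ 0.5058 -0.0802  0.07  ] in stand axes rel tcp mm [ 2.1 -0. ]
pin base [ 0.5049 -0.0798  0.039 ] in stand axes rel tcp mm [1.1 0.3]
sole FL [ 0.5254 -0.0632  0.039 ] in stand axes rel tcp mm [19.1 19.5]
sole BL [ 0.4482 -0.0526  0.039 ] in stand axes rel tcp mm [-58.8  19.4]
sole FR [ 0.5207 -0.1013  0.039 ] in stand axes rel tcp mm [ 19.7 -18.8]
deck far corner [ 0.5858 -0.0275  0.086 ] in stand axes rel tcp mm [74.  63.2]
footL [ 0.5894 -0.0086  0.    ] in stand axes rel tcp mm [75.  82.4]
footR [ 0.6496 -0.0168  0.    ] in stand axes rel tcp mm [135.7  82.5]
scene [array([294. , 200.4]), array([295.6, 160.2])]
side [array([300. , 204.9]), array([300.2, 153.1])]
```

The tool sits square in the grip, with the tip about 1.5 mm ahead of the TCP. The recess axis is about 101 mm ahead of the tip. I'll lower the tool and go in to the first probe point, θ=0.

Request:
jog_arm:
  motion:
    - {"x": -0.1, "y": 0, "z": 1.2, "ax": 0, "ay": 0, "az": 0}
    - {"x": 0, "y": 0, "z": 1.0, "ax": 0, "ay": 0, "az": 0}
    - {"x": 0, "y": 0, "z": 0.5, "ax": 0, "ay": 0, "az": 0}
    - {"x": 0, "y": 0, "z": 0, "ax": 0, "ay": 0, "az": 0}
    - {"x": 0, "y": 0, "z": 0, "ax": 0, "ay": 0, "az": 0}

```text
time_s: 5.3
tool_pos: [0.503, -0.0825, 0.1393]
tool_rot: [-180.0, 0.0, 82.0]
force: [-0.4, 0.8, -2.7]
grip_width: 0.0175
grasp_force: 55.0
```

Request:
jog_arm:
  motion:
    - {"x": 0, "y": 2, "z": 0, "ax": 0, "ay": 0, "az": 0}
    - {"x": 0, "y": 2, "z": 0, "ax": 0, "ay": 0, "az": 0}
    - {"x": 0, "y": 2, "z": 0, "ax": 0, "ay": 0, "az": 0}
    - {"x": 0, "y": 0, "z": 0, "ax": 0, "ay": 0, "az": 0}
    - {"x": 0, "y": 0, "z": 0, "ax": 0, "ay": 0, "az": 0}

```text
time_s: 5.8
tool_pos: [0.5624, -0.0909, 0.1395]
tool_rot: [-180.0, 0.0, 82.0]
force: [0.2, 0.1, -1.8]
grip_width: 0.0174
grasp_force: 55.0
```

Request:
jog_arm:
  motion:
    - {"x": 0.1, "y": 2, "z": 0, "ax": 0, "ay": 0, "az": 0}
    - {"x": 0, "y": 2, "z": 0, "ax": 0, "ay": 0, "az": 0}
    - {"x": 0, "y": 1, "z": 0, "ax": 0, "ay": 0, "az": 0}
    - {"x": 0, "y": 0, "z": 0, "ax": 0, "ay": 0, "az": 0}
    - {"x": 0, "y": 0, "z": -0.2, "ax": 0, "ay": 0, "az": 0}

```text
time_s: 6.3
tool_pos: [0.6109, -0.0967, 0.1412]
tool_rot: [-179.9, 0.0, 82.0]
force: [0.6, -0.3, -3.0]
grip_width: 0.0174
grasp_force: 55.0
```

Request:
jog_arm:
  motion:
    - {"x": 0, "y": 0, "z": -0.1, "ax": 0, "ay": 0, "az": 0}
    - {"x": 0, "y": 0, "z": -0.1, "ax": 0, "ay": 0, "az": 0}
    - {"x": 0, "y": 0, "z": -0.1, "ax": 0, "ay": 0, "az": 0}
    - {"x": 0, "y": 0, "z": -0.1, "ax": 0, "ay": 0, "az": 0}
    - {"x": 0, "y": 0, "z": 0, "ax": 0, "ay": 0, "az": 0}

```text
time_s: 6.8
tool_pos: [0.6122, -0.0967, 0.1458]
tool_rot: [180.0, -0.0, 82.0]
force: [-0.4, 1.1, -1.9]
grip_width: 0.0177
grasp_force: 55.0
```

Request:
jog_arm:
  motion:
    - {"x": 0, "y": 0, "z": -0.05, "ax": 0, "ay": 0, "az": 0}
    - {"x": 0, "y": 0, "z": -0.05, "ax": 0, "ay": 0, "az": 0}
    - {"x": 0, "y": 0, "z": -0.05, "ax": 0, "ay": 0, "az": 0}
    - {"x": 0, "y": 0, "z": 0, "ax": 0, "ay": 0, "az": 0}
    - {"x": 0, "y": 0, "z": 0, "ax": 0, "ay": 0, "az": 0}

```text
time_s: 7.3
tool_pos: [0.6121, -0.0967, 0.1468]
tool_rot: [-180.0, -0.0, 82.0]
force: [0.1, -0.4, -3.3]
grip_width: 0.0175
grasp_force: 55.0
```

Request:
jog_arm:
  motion:
    - {"x": 0, "y": 0, "z": -0.05, "ax": 0, "ay": 0, "az": 0}
    - {"x": 0, "y": 0, "z": -0.05, "ax": 0, "ay": 0, "az": 0}
    - {"x": 0, "y": 0, "z": 0, "ax": 0, "ay": 0, "az": 0}
    - {"x": 0, "y": 0, "z": 0, "ax": 0, "ay": 0, "az": 0}
    - {"x": 0, "y": 0, "z": 0, "ax": 0, "ay": 0, "az": 0}

```text
time_s: 7.8
tool_pos: [0.612, -0.0966, 0.1474]
tool_rot: [-180.0, 0.0, 82.0]
force: [1.5, -0.4, -10.4]
grip_width: 0.018
grasp_force: 55.0
```

Contact with the plate is at TCP z ≈ 0.147, about 8 N, so θ=0 is blocked. Next I'll probe θ ≈ +60°.

Request:
jog_arm:
  motion:
    - {"x": 0, "y": 0, "z": 0.2, "ax": 0, "ay": 0, "az": 0}
    - {"x": 0.4, "y": -0.2, "z": 0, "ax": 0, "ay": 0, "az": 0}
    - {"x": 0.4, "y": -0.25, "z": 0, "ax": 0, "ay": 0, "az": 0}
    - {"x": 0, "y": 0, "z": -0.1, "ax": 0, "ay": 0, "az": 0}
    - {"x": 0, "y": 0, "z": -0.1, "ax": 0, "ay": 0, "az": 0}

```text
time_s: 8.3
tool_pos: [0.6082, -0.0872, 0.1471]
tool_rot: [-179.9, -0.0, 82.1]
force: [2.5, -0.3, -14.4]
grip_width: 0.0177
grasp_force: 55.0
```

Request:
jog_arm:
  motion:
    - {"x": 0, "y": 0, "z": 0, "ax": 0, "ay": 0, "az": 0}
    - {"x": 0, "y": 0, "z": 0, "ax": 0, "ay": 0, "az": 0}
    - {"x": 0, "y": 0, "z": 0, "ax": 0, "ay": 0, "az": 0}
    - {"x": 0, "y": 0, "z": 0, "ax": 0, "ay": 0, "az": 0}
    - {"x": 0, "y": 0, "z": 0, "ax": 0, "ay": 0, "az": 0}

```text
time_s: 8.8
tool_pos: [0.6083, -0.0874, 0.1472]
tool_rot: [-179.9, -0.0, 82.1]
force: [0.8, 1.0, -16.6]
grip_width: 0.0176
grasp_force: 55.0
```

Request:
jog_arm:
  motion:
    - {"x": 0, "y": 0, "z": 0.3, "ax": 0, "ay": 0, "az": 0}
    - {"x": -0.8, "y": 0, "z": 0, "ax": 0, "ay": 0, "az": 0}
    - {"x": -0.8, "y": 0, "z": 0, "ax": 0, "ay": 0, "az": 0}
    - {"x": 0, "y": 0, "z": -0.15, "ax": 0, "ay": 0, "az": 0}
    - {"x": 0, "y": 0, "z": -0.12, "ax": 0, "ay": 0, "az": 0}

```text
time_s: 9.3
tool_pos: [0.607, -0.1051, 0.1489]
tool_rot: [179.9, -0.0, 81.9]
force: [-0.4, -0.0, -2.1]
grip_width: 0.0175
grasp_force: 55.0
```

Request:
jog_arm:
  motion:
    - {"x": 0, "y": 0, "z": 0, "ax": 0, "ay": 0, "az": 0}
    - {"x": 0, "y": 0, "z": 0, "ax": 0, "ay": 0, "az": 0}
    - {"x": 0, "y": 0, "z": 0, "ax": 0, "ay": 0, "az": 0}
    - {"x": 0, "y": 0, "z": 0, "ax": 0, "ay": 0, "az": 0}
    - {"x": 0, "y": 0, "z": 0, "ax": 0, "ay": 0, "az": 0}

```text
time_s: 9.8
tool_pos: [0.6066, -0.1038, 0.1477]
tool_rot: [-180.0, -0.0, 82.1]
force: [0.2, -0.7, -2.1]
grip_width: 0.0177
grasp_force: 55.0
```

θ ≈ −60° is free. I'll raise further to confirm.

Request:
jog_arm:
  motion:
    - {"x": 0, "y": 0, "z": -0.05, "ax": 0, "ay": 0, "az": 0}
    - {"x": 0, "y": 0, "z": -0.05, "ax": 0, "ay": 0, "az": 0}
    - {"x": 0, "y": 0, "z": -0.05, "ax": 0, "ay": 0, "az": 0}
    - {"x": 0, "y": 0, "z": 0, "ax": 0, "ay": 0, "az": 0}
    - {"x": 0, "y": 0, "z": 0, "ax": 0, "ay": 0, "az": 0}

```text
time_s: 10.3
tool_pos: [0.6066, -0.104, 0.1493]
tool_rot: [180.0, -0.0, 82.0]
force: [0.6, -0.4, -2.2]
grip_width: 0.0181
grasp_force: 55.0
```

Request:
jog_arm:
  motion:
    - {"x": 0, "y": 0, "z": -0.08, "ax": 0, "ay": 0, "az": 0}
    - {"x": 0, "y": 0, "z": -0.08, "ax": 0, "ay": 0, "az": 0}
    - {"x": 0, "y": 0, "z": -0.08, "ax": 0, "ay": 0, "az": 0}
    - {"x": 0, "y": 0, "z": -0.06, "ax": 0, "ay": 0, "az": 0}
    - {"x": 0, "y": 0, "z": 0, "ax": 0, "ay": 0, "az": 0}

```text
time_s: 10.8
tool_pos: [0.6067, -0.104, 0.1524]
tool_rot: [180.0, -0.0, 82.0]
force: [-0.7, 0.7, -3.2]
grip_width: 0.0177
grasp_force: 55.0
```

Request:
jog_arm:
  motion:
    - {"x": 0, "y": 0, "z": -0.1, "ax": 0, "ay": 0, "az": 0}
    - {"x": 0, "y": 0, "z": -0.1, "ax": 0, "ay": 0, "az": 0}
    - {"x": 0, "y": 0, "z": -0.1, "ax": 0, "ay": 0, "az": 0}
    - {"x": 0, "y": 0, "z": -0.1, "ax": 0, "ay": 0, "az": 0}
    - {"x": 0, "y": 0, "z": -0.1, "ax": 0, "ay": 0, "az": 0}

```text
time_s: 11.3
tool_pos: [0.6062, -0.1045, 0.1565]
tool_rot: [-179.9, 0.1, 82.0]
force: [2.1, -1.5, -10.9]
grip_width: 0.0176
grasp_force: 55.0
```

Request:
jog_arm:
  motion:
    - {"x": 0, "y": 0, "z": -0.1, "ax": 0, "ay": 0, "az": 0}
    - {"x": 0, "y": 0, "z": -0.1, "ax": 0, "ay": 0, "az": 0}
    - {"x": 0, "y": 0, "z": -0.1, "ax": 0, "ay": 0, "az": 0}
    - {"x": 0, "y": 0, "z": -0.1, "ax": 0, "ay": 0, "az": 0}
    - {"x": 0, "y": 0, "z": 0, "ax": 0, "ay": 0, "az": 0}

```text
time_s: 11.8
tool_pos: [0.6066, -0.1045, 0.1615]
tool_rot: [180.0, 0.0, 82.0]
force: [2.0, -3.3, -11.0]
grip_width: 0.0175
grasp_force: 55.0
```

Request:
jog_arm:
  motion:
    - {"x": 0, "y": 0, "z": -0.15, "ax": 0, "ay": 0, "az": 0}
    - {"x": 0, "y": 0, "z": -0.15, "ax": 0, "ay": 0, "az": 0}
    - {"x": 0, "y": 0, "z": -0.15, "ax": 0, "ay": 0, "az": 0}
    - {"x": 0, "y": 0, "z": -0.15, "ax": 0, "ay": 0, "az": 0}
    - {"x": 0, "y": 0, "z": 0, "ax": 0, "ay": 0, "az": 0}

```text
time_s: 12.3
tool_pos: [0.6068, -0.1044, 0.1676]
tool_rot: [180.0, 0.0, 82.0]
force: [1.1, -4.1, -10.9]
grip_width: 0.0176
grasp_force: 55.0
```

```bash
python3 - <<'E'
from h import *
o=env.get_obs();print(o["tool_pos"],o["force"])
snap("side","i.png",(200,130,340,250),5)
P=params("side");print(np.round([proj(P,(.604,-.0955,z)) for z in(.086,.096,.101,.106)],1))
E
```

```text
[ 0.60677139 -0.10438941  0.1676395 ] [  1.07263687  -4.07014164 -10.89787137]
[[260.6 197.1]
 [260.4 193.6]
 [260.3 191.9]
 [260.3 190.1]]
```

View pics/i.png

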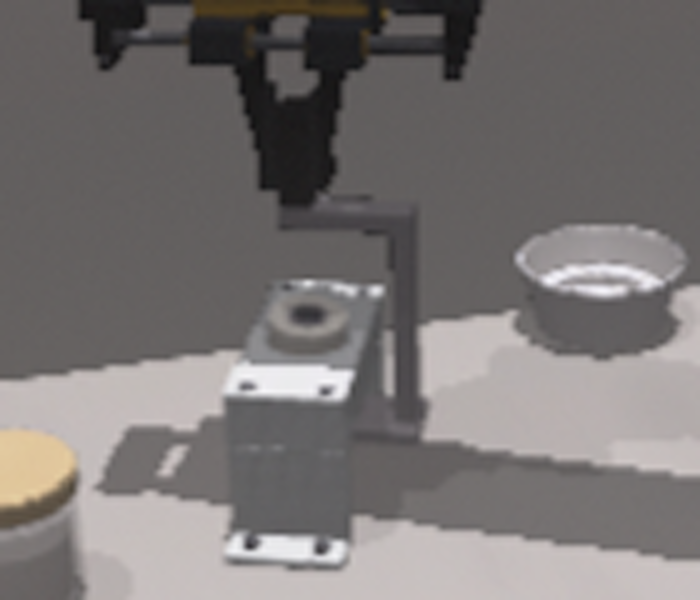

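The side view shows the bush standing proud, bore mark at full-frame (261.6,192.8) against 197.2 before, about 13–14 mm. I'll nudge 1 mm more, then withdraw straight down.

Request:
jog_arm:
  motion:
    - {"x": 0, "y": 0, "z": -0.1, "ax": 0, "ay": 0, "az": 0}
    - {"x": 0, "y": 0, "z": 0, "ax": 0, "ay": 0, "az": 0}
    - {"x": 0, "y": 0, "z": 0, "ax": 0, "ay": 0, "az": 0}
    - {"x": 0, "y": 0, "z": 0, "ax": 0, "ay": 0, "az": 0}
    - {"x": 0, "y": 0, "z": 0.2, "ax": 0, "ay": 0, "az": 0}

```text
time_s: 12.85
tool_pos: [0.6069, -0.1033, 0.1674]
tool_rot: [180.0, -0.1, 82.0]
force: [-0.3, -0.0, -1.6]
grip_width: 0.0176
grasp_force: 55.0
```

Request:
jog_arm:
  motion:
    - {"x": 0, "y": 0, "z": 0.3, "ax": 0, "ay": 0, "az": 0}
    - {"x": 0, "y": 0, "z": 0.4, "ax": 0, "ay": 0, "az": 0}
    - {"x": 0, "y": 0, "z": 0.4, "ax": 0, "ay": 0, "az": 0}
    - {"x": 0, "y": 0, "z": 0.4, "ax": 0, "ay": 0, "az": 0}
    - {"x": 0, "y": 0, "z": 0.4, "ax": 0, "ay": 0, "az": 0}

```text
time_s: 13.35
tool_pos: [0.6066, -0.1037, 0.147]
tool_rot: [-180.0, -0.0, 82.0]
force: [-1.3, -0.9, -2.5]
grip_width: 0.0175
grasp_force: 55.0
```

Request:
jog_arm:
  motion:
    - {"x": 0, "y": 0, "z": 0.3, "ax": 0, "ay": 0, "az": 0}
    - {"x": 0, "y": 0, "z": 0.3, "ax": 0, "ay": 0, "az": 0}
    - {"x": 0, "y": 0, "z": 0.1, "ax": 0, "ay": 0, "az": 0}
    - {"x": 0, "y": 0, "z": 0, "ax": 0, "ay": 0, "az": 0}
    - {"x": 0, "y": 0, "z": 0, "ax": 0, "ay": 0, "az": 0}

```text
time_s: 13.85
tool_pos: [0.6067, -0.104, 0.1404]
tool_rot: [180.0, -0.0, 82.0]
force: [1.3, -0.0, -2.5]
grip_width: 0.0174
grasp_force: 55.0
```

Request:
jog_arm:
  motion:
    - {"x": 0, "y": -2, "z": 0, "ax": 0, "ay": 0, "az": 0}
    - {"x": 0, "y": -2.5, "z": 0, "ax": 0, "ay": 0, "az": 0}
    - {"x": 0, "y": -2.5, "z": 0, "ax": 0, "ay": 0, "az": 0}
    - {"x": 0, "y": -2, "z": 0, "ax": 0, "ay": 0, "az": 0}
    - {"x": 0, "y": -2, "z": 0, "ax": 0, "ay": 0, "az": 0}

```text
time_s: 14.35
tool_pos: [0.497, -0.0888, 0.1405]
tool_rot: [180.0, -0.0, 82.0]
force: [-0.6, 1.1, -2.1]
grip_width: 0.0178
grasp_force: 55.0
```

Request:
jog_arm:
  motion:
    - {"x": 0, "y": 0, "z": 0, "ax": 0, "ay": 0, "az": 0}
    - {"x": 0, "y": 0, "z": 0, "ax": 0, "ay": 0, "az": 0}
    - {"x": 0, "y": 0, "z": 0.1, "ax": 0, "ay": 0, "az": 0}
    - {"x": 0, "y": 0, "z": 0.1, "ax": 0, "ay": 0, "az": 0}
    - {"x": 0, "y": 0, "z": 0, "ax": 0, "ay": 0, "az": 0}

```text
time_s: 14.85
tool_pos: [0.498, -0.0889, 0.138]
tool_rot: [-180.0, 0.0, 82.0]
force: [0.6, -0.1, -1.9]
grip_width: 0.0176
grasp_force: 55.0
```

Request:
jog_arm:
  motion:
    - {"x": 0, "y": 0, "z": 0.04, "ax": 0, "ay": 0, "az": 0}
    - {"x": 0, "y": 0, "z": 0.04, "ax": 0, "ay": 0, "az": 0}
    - {"x": 0, "y": 0, "z": 0.04, "ax": 0, "ay": 0, "az": 0}
    - {"x": 0, "y": 0, "z": 0, "ax": 0, "ay": 0, "az": 0}
    - {"x": 0, "y": 0, "z": 0, "ax": 0, "ay": 0, "az": 0}

```text
time_s: 15.35
tool_pos: [0.4977, -0.0887, 0.1371]
tool_rot: [180.0, -0.0, 82.0]
force: [0.5, 0.2, -3.2]
grip_width: 0.0174
grasp_force: 55.0
```

Request:
jog_arm:
  motion:
    - {"x": 0, "y": 0, "z": 0.03, "ax": 0, "ay": 0, "az": 0}
    - {"x": 0, "y": 0, "z": 0, "ax": 0, "ay": 0, "az": 0}
    - {"x": 0, "y": 0, "z": 0, "ax": 0, "ay": 0, "az": 0}
    - {"x": 0, "y": 0, "z": 0, "ax": 0, "ay": 0, "az": 0}
    - {"x": 0, "y": 0, "z": 0, "ax": 0, "ay": 0, "az": 0}

```text
time_s: 15.85
tool_pos: [0.4977, -0.0887, 0.1368]
tool_rot: [180.0, -0.0, 82.0]
force: [0.9, -0.7, -1.7]
grip_width: 0.018
grasp_force: 55.0
```

Request:
jog_arm:
  motion:
    - {"x": 0, "y": 0, "z": 0.03, "ax": 0, "ay": 0, "az": 0}
    - {"x": 0, "y": 0, "z": 0.03, "ax": 0, "ay": 0, "az": 0}
    - {"x": 0, "y": 0, "z": 0, "ax": 0, "ay": 0, "az": 0}
    - {"x": 0, "y": 0, "z": 0, "ax": 0, "ay": 0, "az": 0}
    - {"x": 0, "y": 0, "z": 0, "ax": 0, "ay": 0, "az": 0}

```text
time_s: 16.35
tool_pos: [0.4978, -0.0888, 0.1363]
tool_rot: [180.0, -0.0, 82.0]
force: [0.1, 0.5, -0.5]
grip_width: 0.0177
grasp_force: 55.0
```

The table is carrying part of the weight, so I'll release.

Request:
jog_arm:
  motion:
    - {"x": 0, "y": 0, "z": 0.02, "ax": 0, "ay": 0, "az": 0}
    - {"x": 0, "y": 0, "z": 0, "ax": 0, "ay": 0, "az": 0}
    - {"x": 0, "y": 0, "z": 0, "ax": 0, "ay": 0, "az": 0}
    - {"x": 0, "y": 0, "z": 0, "ax": 0, "ay": 0, "az": 0}
    - {"x": 0, "y": 0, "z": 0, "ax": 0, "ay": 0, "az": 0}
  squeeze: 5

```text
time_s: 16.85
tool_pos: [0.4978, -0.0888, 0.1363]
tool_rot: [180.0, -0.0, 82.0]
force: [-1.5, 1.0, 3.7]
grip_width: 0.0179
grasp_force: 5.0
```

Request:
jog_arm:
  motion:
    - {"x": 0, "y": 0, "z": 0, "ax": 0, "ay": 0, "az": 0}
    - {"x": 0, "y": 0, "z": 0, "ax": 0, "ay": 0, "az": 0}
    - {"x": 0, "y": 0, "z": 0, "ax": 0, "ay": 0, "az": 0}
    - {"x": 0, "y": 0, "z": 0, "ax": 0, "ay": 0, "az": 0}
    - {"x": 0, "y": 0, "z": 0, "ax": 0, "ay": 0, "az": 0}
  claw: 0.2

```text
time_s: 17.35
tool_pos: [0.4977, -0.0887, 0.1359]
tool_rot: [-180.0, -0.0, 82.0]
force: [0.4, -0.7, 0.2]
grip_width: 0.0482
grasp_force: 0.0
```

Request:
jog_arm:
  motion:
    - {"x": 0, "y": 0, "z": -0.5, "ax": 0, "ay": 0, "az": 0}
    - {"x": 0, "y": 0, "z": -2, "ax": 0, "ay": 0, "az": 0}
    - {"x": 0, "y": 0, "z": -3, "ax": 0, "ay": 0, "az": 0}
    - {"x": 0, "y": 0, "z": -3, "ax": 0, "ay": 0, "az": 0}
    - {"x": 0, "y": 0, "z": -1, "ax": 0, "ay": 0, "az": 0}

```text
time_s: 17.85
tool_pos: [0.4994, -0.0891, 0.2344]
tool_rot: [179.7, -0.1, 82.0]
force: [0.6, -0.7, -0.8]
grip_width: 0.0521
grasp_force: 0.0
```

```bash
python3 - <<'E'
from h import *
o=env.get_obs();print(o["tool_pos"],o["force"],o["grip_width"])
snap("side","j.png",(200,130,360,250),5)
E
```

```text
[ 0.4993524  -0.08907615  0.23436576] [ 0.61660326 -0.73715478 -0.78175502] 0.05207701224947095
```

View pics/j.png

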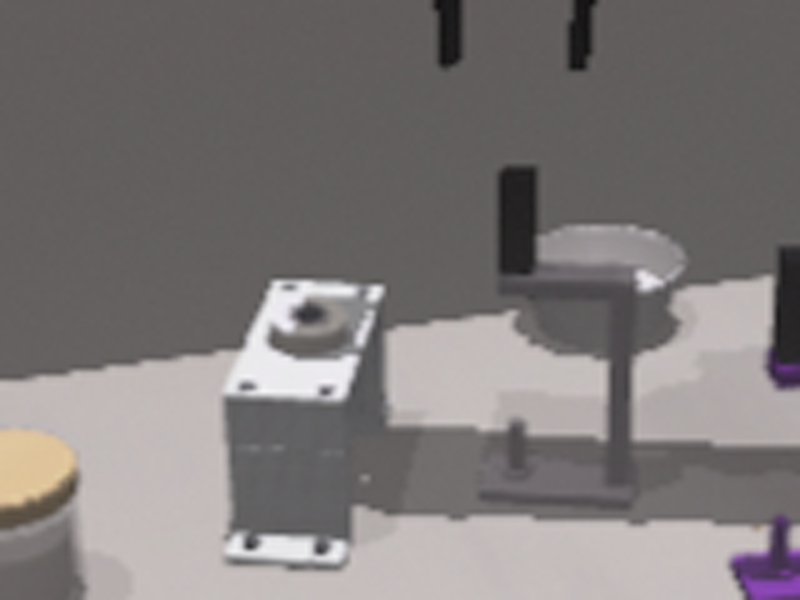

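The tool stands upright and released, clear of the stand (handle at (518,220), pin at (517,440)). The bush is still proud, bore mark at (310,313). I'm handing in.

```bash
python3 -c "
from cell import env
print(env.sign_off())"
```

```text
the job is handed in; nothing more can be done
None
```

The job is handed in. I found the access hole at about −60° and pushed the bush up to stand roughly 14–15 mm proud in its recess (estimated from arm height and one side image). The tool is standing upright and released, about 110 mm from the recess axis. The hand-in returned no verdict.

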